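# Put the drilling template away in the strut-lidded tool chest

### The arm

A 6-joint arm with a two-finger parallel gripper is mounted at the origin on the work surface. World frame = base frame: x ahead of the robot, y to its left, z up, the work surface at z = 0. Lengths are in m, angles in rad, forces in N, time in s.
With the tool pointing down it reaches from about 0.35 to 0.85 m from the base axis. Payload 8.1 kg.
Tool frame: the origin (TCP) lies on the mounting face of the last link; the fingertips stand 186 mm ahead of it and the grasp point (between the pads) lies 167 mm ahead of it; z points along the fingers, y is the line along which they close (so a half turn about z gives the same grasp; the last joint's range is limited). The gripper opens to 93 mm and grips with 3 to 60 N. Pads are 15 mm wide; open, the fingers measure 128 mm over their backs; the gripper's body (75 mm by 188 mm) begins 65 mm behind the grasp point.
Start: joints at [-1.245, 0.13, 1.488, -0, 1.523, -0.085], TCP at [0.24, -0.55, 0.405] pointing down, gripper open.
Joint ranges: [-2.96, 2.96], [-0.89, 2.26], [0.02, 2.5], [-1.34, 4.48], [0, 2.73], [-2.66, 2.66]. Speed limits (rad/s): [2.39, 2.39, 2.79, 3.14, 3.14, 3.14].

### API

Orientations are given as a rotation vector (axis times angle).
In Python, from plant import read_state, read_camera, camera_params, close_job gives the robot as it stands. The module is installed in compiled form; this text tells all that it offers.
- The arm moves only by the tool servo_tool, never from a script. Its argument "increments" is a list of rows, each an object with "slide": the shift along the tool's x, y, z in mm, a list of three; "dr": the turn, a rotation vector about the tool's x, y, z in rad, a list of three; "jaw": the closure, from 0 (fully open) to 1 (shut). In form: [{"slide": [x, y, z], "dr": [ax, ay, az], "jaw": jaw}, ...]. A call has 1 to 20 rows; each row is the pose to reach, as a shift and turn from the pose commanded when the call began, along the tool's axes at that moment; what a row does not reach only later rows make up. A row lasts 1/10 s, in which the tool goes at most 50 mm and 8.59 degrees, less where a joint would pass 70% of its speed; a pose out of reach is approached as far as the arm can. A call with a gripper value outside its range is refused whole. The fingers move at their own pace and stop on an object; "force" is the grip in N (left out, the last holds). Time passes only in rows, so rows that repeat a pose let the fingers close. It gives the time, the measured TCP pose, the force, the opening and the grip force at its end, in the units of the state.
- read_state(): the state, without advancing time (a new reading comes with each control period).
- read_camera(name): name is "side" or "top"; returns (picture, depth): 480x640x3 uint8, red, green, blue; 480x640 float32, m along the optical axis (not along the pixel's ray), 0 where there is no reading.
- camera_params(name): a dict with "fx", "fy", "cx", "cy" (pixels), "k1" (the pictures are not rectified: a ray, as slopes to the right and down, at radius r is drawn at 1 + k1 r^2 times it, then the intrinsics apply), "rvec" (rotation vector, rad) and "tvec" (3), from world to camera coordinates, as OpenCV has them. Camera axes: x right, y down, z forward; pixel columns grow to the right and rows downward; lengths in m; the calibration is good to about 2 mm. A picture is of the moment at which its call begins. camera_params takes no time and is no camera call.
- close_job(): hands the job in; it is judged then, once.
The state is a dict: "t": time; "q": joint angles; "dq": joint speeds; "joint_torque": joint torques, N m; "tool_pos": TCP position; "orientation": TCP orientation; "force": force on the tool from outside, world axes, zero at the start; "wrist_torque": the same for the moment, N m; "opening": finger opening in m; "gripper_force": force on a finger pad.
Only numpy, scipy, OpenCV 4.12 (cv2) and the standard library are available. Lean on these libraries where they do the work, as an engineer would, in place of code of your own. Each camera call takes 0.05 s, during which the arm holds its last target. There are 200 camera calls.

### The job

Put the plywood drilling template away in the tool chest. Raise the chest's lid past its balance point, until its gas struts carry it fully open and hold it there; then set the template over both studs inside the chest, lowering it level until it lies flat on both wooden rests before you let go. Leave the lid open, and do not shift or knock over the flask, the sanding block or the try square.

Things in the scene. Friction and masses are not known exactly. Their poses are not given: they have to be found in the camera images.
- chest: Blue open tool chest, fixed to the bench: 200 front to back (x), 260 wide (y), 100 high, walls 6 thick; origin at the centre of its underside. x points to its back, away from the robot, y to its left, z up. A black gas strut runs up the outside of each side wall, out to 150 from the middle. The open lid stands upright over the back wall.
- chest_lid (a joint): Angle of the chest's lid: 0 shut, grows as it opens upward, stop at 1.65 (just past upright). It weighs 0.6 to 0.8 kg. Below its balance point (0.8 to 1.2, depending on its weight) it falls shut if let go; above it the struts carry it to the stop in a few seconds and hold it. Lifting at the lip takes 3 N or less, plus friction. The lid is 12 thick, flat underneath.
- lid_lip (a point): Middle of the lower front edge of the lip, a black tab 130 wide and 8 thick at the lid's front, that sticks out 36 beyond the chest's front wall, free beneath. Lid shut: this point is 100 above the bench. It moves with the lid, on a circle of radius 236 about the hinge. Its axes turn with the lid; shut: x to the chest's back, y along the lip, z up.
- lid_hinge (a point): Middle of the lid's hinge line, over the outer face of the chest's back wall, 104 above the bench. The hinge runs along its y axis; its axes turn with the lid; shut: x to the chest's back, z up.
- chest_seat (a point): Point midway between the two studs, level with the top of the two wooden rests in the chest (40 above the bench, 60 below the rim), 5 in front of the chest's centre. x to the chest's back, y to its left along the line of the studs, z up. The rests are blocks 90 (x) by 50 (y) centred 65 to either side; between them it is open down to the floor.
- chest_stud_left (a point): Tip of the steel stud in the left rest, 65 from chest_seat along +y. Stud: 12 in diameter, stands 24 above the rest, its top 7 tapering to 6.
- chest_stud_right (a point): Tip of the steel stud in the right rest, 65 from chest_seat along -y. Same size as the left one.
- template_rib (a point): Centre of the upright grip rib of the drilling template: a plywood plate 90 (x) by 170 (y) by 12, 0.24 to 0.4 kg, flat on the bench beside the chest at first. The point is over the plate's middle, 34 above its underside. Rib: 80 long (x), 16 thick (y), top 56 above the underside. Two 18 through holes 65 to either side along y; either way round fits. Seated, it is 34 above chest_seat.
- flask: Steel drinking flask with a wooden cap, standing, 68 in diameter, 210 high; origin at the centre of its foot. Bystander.
- sander: Black hand sanding block, 160 (x) by 75 (y) by 52 high; origin at the centre of its underside. Bystander.
- try_square: Steel try square lying flat: stock 120 long (y), 22 wide, 18 high, blade 170 long along +x; origin under the middle of the stock. Bystander.
Things that resemble listed ones, but are neither listed nor needed, are in the scene too. Several things look just like the part that bears template_rib: the one meant starts nearest to the robot's base.

How it is judged:
By the outcome, as a careful person would: the job done as asked, in the order asked, and still so for the second after the job is handed in, with the robot touching nothing.
It also fails if it takes over 64 s, if anything falls off the work surface, if the arm or the gripper's body presses on something with over 40 N, if the wrist force passes 120 N, or if a joint passes its speed limit or range.

## Working session

There is one attempt and no reset: what is moved stays moved. The work goes in short steps, Python scripts to look and compute and a tool call to move; the robot and the scene stay as the last step left them, time stands still between calls to the robot, and variables do not carry over. Pictures are saved under pics/ and viewed, at most 10 in all, crops included, and the job is handed in when it is done.

Besides the shell and the picture viewer there is one more tool, called after ">>>" as name([rows], argument=value, ...), one row to a line, values as JSON. servo_tool: Moves the arm, as the interface text tells. Its arguments: {"type":"object","properties":{"increments":{"type":"array"},"force":{"type":"number"}},"required":["increments"]}

```bash
mkdir -p pics; cat > h.py <<'E'
import numpy as np, cv2
from plant import *
from scipy.spatial.transform import Rotation as R
def grab(n,tag):
    im,d=read_camera(n); cv2.imwrite(f'pics/{tag}.png',im[:,:,::-1]); np.savez(f'pics/{tag}.npz',im=im,d=d); return im,d
def cloud(n,d):
    p=camera_params(n); K=np.array([[p['fx'],0,p['cx']],[0,p['fy'],p['cy']],[0,0,1]])
    v,u=np.mgrid[0:480,0:640]
    uv=np.stack([u,v],-1).reshape(-1,1,2).astype(float)
    s=cv2.undistortPoints(uv,K,np.array([p['k1'],0,0,0,0.]),).reshape(480,640,2)
    P=np.dstack([s[...,0]*d,s[...,1]*d,d])
    Rm=R.from_rotvec(np.ravel(p['rvec'])).as_matrix(); t=np.ravel(p['tvec'])
    W=(P-t)@Rm; W[d==0]=np.nan
    return W
E
python3 - <<'E'
from h import *
for n in('side','top'):
    grab(n,n+'0'); print(n,camera_params(n))
s=read_state(); print(s['t'],s['tool_pos'],s['orientation'],s['opening'])
E
```

```text
side {'fx': 572.7183010173594, 'fy': 572.7183010173594, 'cx': 320.8543879174973, 'cy': 240.72409196918053, 'k1': 0.04180903583932346, 'rvec': array([ 2.41465295, -0.32574868,  0.11058091]), 'tvec': array([-0.60679774,  0.17285087,  1.56566673])}
top {'fx': 615.4281464333997, 'fy': 615.4281464333997, 'cx': 322.9941052473193, 'cy': 232.3813027124907, 'k1': -0.1593473776170949, 'rvec': array([ 2.15967159, -2.12190154,  0.16594438]), 'tvec': array([-0.03475559,  0.62858325,  1.72513788])}
0.1 [ 0.23956846 -0.54987041  0.40378964] [-3.07393261e+00 -6.40464677e-01  3.36028633e-04] 0.09296477598607561
```

View pics/side0.png

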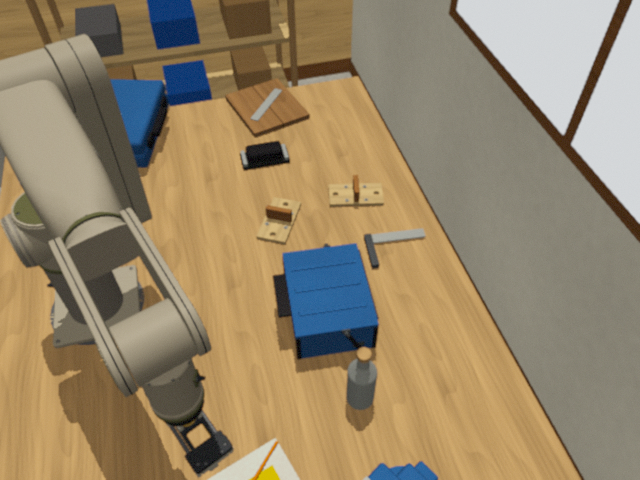

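View pics/top0.png

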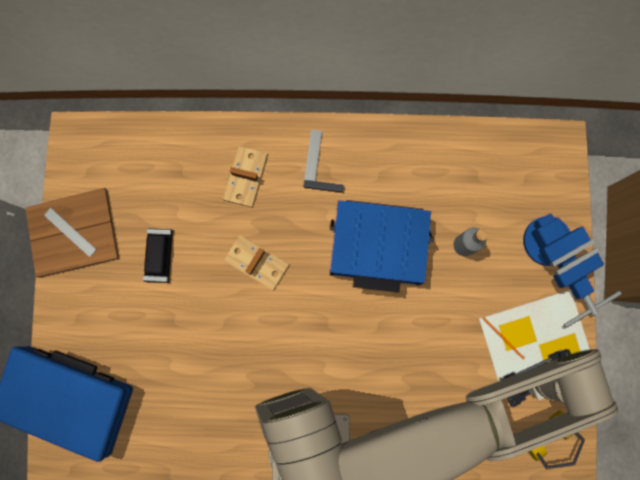

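The side view shows the shut chest at about (330,300), with its lip at (283,293), the near template at (280,218), the far one at (356,193), and the flask at (361,385). The top view shows the chest at (381,243), lip at (378,283), near template at (256,262), far template at (246,176), and flask at (470,241).

```bash
cat > m.py <<'E'
from h import *
def rect(P):
    r=cv2.minAreaRect((P[:,:2]*1000).astype(np.float32)); return np.round(r[0],1),np.round(r[1],1),round(r[2],2)
for n in('side','top'):
    z=np.load(f'pics/{n}0.npz'); im=z['im'];W=cloud(n,z['d'])
    hsv=cv2.cvtColor(im,cv2.COLOR_RGB2HSV)
    v,u=np.mgrid[0:480,0:640]
    def box(a,b,c,d): return (u>a)&(u<b)&(v>c)&(v<d)
    B=dict(side=[(265,390,235,360),(255,305,190,250),(320,395,170,215),(340,385,340,415)],top=[(325,440,190,300),(218,295,230,295),(220,270,140,210),(450,490,220,260)])[n]
    g=W[...,2]
    bench=W[box(150,220,180,240)] if n=='side' else W[box(180,220,300,350)]
    print(n,'bench z',np.nanmedian(bench[...,2]))
    m=box(*B[0])&(g>.085)
    blue=(hsv[...,0]>100)&(hsv[...,0]<130)&(hsv[...,1]>120)
    P=W[m&blue&(g>.1)]; print('lid',np.nanmedian(P[:,2]),rect(P),len(P))
    P=W[m&~blue&(hsv[...,2]<70)]; print('dark',rect(P),np.nanmedian(P,0))
    # lip: dark pts on robot side
    k=W[m&(hsv[...,2]<60)&(hsv[...,1]<150)]
    k=k[k[:,0]<np.nanmin(W[m&blue][:,0])+.03]; print('lip',rect(k),np.nanmedian(k,0),len(k))
    for b in B[1:3]:
        P=W[box(*b)&(g>.006)&(g<.02)]; print('plate',rect(P),np.nanmedian(P[:,2]),len(P))
        P=W[box(*b)&(g>.045)&(g<.07)]; print('rib',rect(P),np.nanmedian(P[:,2]),len(P))
    P=W[box(*B[3])&(g>.03)]; print('flask',np.nanmedian(P,0),np.nanmax(P[:,2]))
E
python3 m.py
```

```text
side bench z -0.0003228855422260934
lid 0.11219912786509344 (array([ 596. , -188.9]), array([267.1, 206.6]), 84.35) 6775
dark (array([ 532.8, -261.4]), array([138.6, 297.9]), 41.23) [ 0.47987224 -0.19424918  0.10750916]
lip (array([ 477.2, -214. ]), array([196.3,  37.3]), 88.56) [ 0.47822754 -0.18544969  0.10781312] 477
plate (array([546. , 169.9]), array([249. , 148.4]), 78.94) 0.01147731629888727 957
rib (array([540.8, 168.1]), array([24.4, 79.9]), 60.88) 0.054006497904999125 160
plate (array([811.5, 218.4]), array([198.6, 230.8]), 72.26) 0.011545219599989302 1049
rib (array([798.3, 209.3]), array([86.3, 16.5]), 76.33) 0.054489270715861536 102
flask [ 0.59782499 -0.46143468  0.13132515] 0.2161032370870861
top bench z 0.00045732157852776715
lid 0.11253541857686417 (array([ 598.2, -184.9]), array([263.5, 207.1]), 84.1) 6778
dark (array([ 547.6, -178.7]), array([286.2, 169.1]), 83.62) [ 0.48095439 -0.17291035  0.10798823]
lip (array([ 480.5, -171.9]), array([251.9,  32.2]), 84.34) [ 0.48044036 -0.173576    0.10792832] 500
plate (array([543.5, 171.2]), array([186.6, 223.2]), 1.24) 0.011409740243698886 1686
rib (array([542.5, 170.5]), array([17.4, 79.5]), 60.42) 0.05559893380860163 168
plate (array([806.7, 214.8]), array([211.7, 146.8]), 1.79) 0.012373006084225369 1476
rib (array([801.8, 212.6]), array([80.2, 17.7]), 75.4) 0.056004860087011325 163
flask [ 0.59683949 -0.43034875  0.14026179] 0.21863482132685888
```

```bash
cat >> h.py <<'E'
YAW=np.deg2rad(-5.8); xh=np.array([np.cos(YAW),np.sin(YAW),0]); yh=np.array([-xh[1],xh[0],0]); zh=np.array([0,0,1.])
C=np.array([.597,-.187,0]); H=C+.1*xh+.104*zh; E0=C-.136*xh+.1*zh
def go(pos,Rt):  # slide mm / dr from present pose
    s=read_state(); R0=R.from_rotvec(s['orientation'])
    print('t',round(s['t'],2),'slide',np.round(R0.inv().apply(pos-s['tool_pos'])*1000,1),'dr',np.round((R0.inv()*Rt).as_rotvec(),4))
def w2t(v):
    print('  ',np.round(R.from_rotvec(read_state()['orientation']).inv().apply(v),1))
def frame(z,y): return R.from_matrix(np.stack([np.cross(y,z),y,z],1))
E
python3 - <<'E'
from h import *
print(np.round(R.from_rotvec(read_state()['orientation']).as_matrix(),3))
a=.5*xh-.866*zh
for sg in(1,-1):
    Rt=frame(a,sg*yh)
    T=E0-.035*xh-.04*zh; tcp=T-.0075*(.866*xh+.5*zh)-.186*a
    print(tcp); go(tcp,Rt)
E
```

```text
[[ 0.917  0.399 -0.001]
 [ 0.399 -0.917  0.002]
 [ 0.    -0.002 -1.   ]]
[ 0.32788974 -0.15966478  0.217326  ]
t 0.1 slide [ 236.8 -322.2  187. ] dr [-0.6841 -0.1811 -2.5515]
[ 0.32788974 -0.15966478  0.217326  ]
t 0.1 slide [ 236.8 -322.2  187. ] dr [-0.1356  0.5123  0.4998]
```

>>> servo_tool([
  {"slide": [237, -322, 120], "dr": [-0.136, 0.512, 0.5], "jaw": 1},
  {"slide": [237, -322, 120], "dr": [-0.136, 0.512, 0.5], "jaw": 1},
  {"slide": [237, -322, 120], "dr": [-0.136, 0.512, 0.5], "jaw": 1},
  {"slide": [237, -322, 120], "dr": [-0.136, 0.512, 0.5], "jaw": 1},
  {"slide": [237, -322, 120], "dr": [-0.136, 0.512, 0.5], "jaw": 1},
  {"slide": [237, -322, 120], "dr": [-0.136, 0.512, 0.5], "jaw": 1},
  {"slide": [237, -322, 120], "dr": [-0.136, 0.512, 0.5], "jaw": 1},
  {"slide": [237, -322, 120], "dr": [-0.136, 0.512, 0.5], "jaw": 1},
  {"slide": [237, -322, 120], "dr": [-0.136, 0.512, 0.5], "jaw": 1},
  {"slide": [237, -322, 120], "dr": [-0.136, 0.512, 0.5], "jaw": 1},
  {"slide": [237, -322, 187], "dr": [-0.136, 0.512, 0.5], "jaw": 1},
  {"slide": [237, -322, 187], "dr": [-0.136, 0.512, 0.5], "jaw": 1},
  {"slide": [237, -322, 187], "dr": [-0.136, 0.512, 0.5], "jaw": 1},
  {"slide": [237, -322, 187], "dr": [-0.136, 0.512, 0.5], "jaw": 1},
], force=30)

```text
t: 1.5
tool_pos: [0.344, -0.1712, 0.2224]
orientation: [3.02, -0.152, 0.782]
force: [0.0, 0.8, -0.5]
opening: 0.0003
gripper_force: 0.0
```

```bash
python3 - <<'E'
from h import *
s=read_state(); print(s['tool_pos'],s['q'],s['opening'])
a=.5*xh-.866*zh
T=E0-.035*xh-.04*zh; go(T-.0075*(.866*xh+.5*zh)-.186*a,frame(a,-yh))
grab('side','side1')
E
```

```text
[ 0.3439578  -0.17120933  0.22238072] [-0.74725095 -0.6093914   2.497235    0.39636621  0.88063891  0.72756591] 0.000348183290975767
t 1.5 slide [-17.5  -9.9  -3.8] dr [-0.007   0.017  -0.0013]
```

View pics/side1.png

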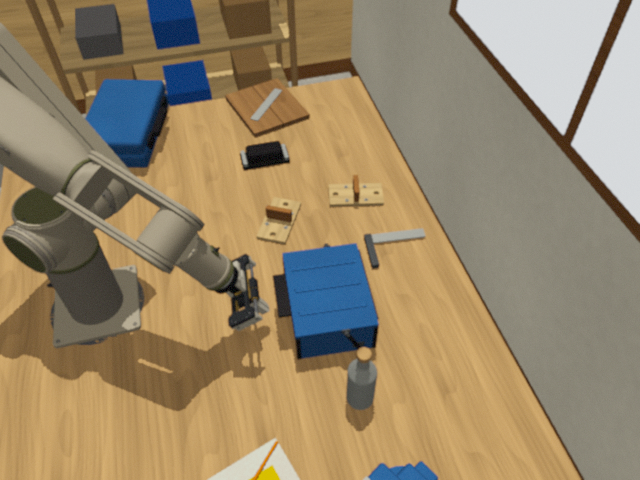

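The gripper has stopped at about (245,295) in the side picture, with its tip near (262,308), low and in front of the lip at (283,293). The elbow is at its limit, but going forward eases that.

```bash
python3 - <<'E'
from h import *
a=.5*xh-.866*zh
def tcp(T): return T-.0075*(.866*xh+.5*zh)-.186*a
P=E0+.02*xh-.04*zh
go(tcp(P),frame(a,-yh))
s=read_state();R0=R.from_rotvec(s['orientation'])
for th in (.05,.1,.2,.3,.4,.5,.6,.7,.8,.9,1.0):
    E=H+.236*(-np.cos(th)*xh+np.sin(th)*zh)
    print(th,np.round(R0.inv().apply(tcp(E+.02*xh-.035*zh)-s['tool_pos'])*1000))
E
```

```text
t 1.55 slide [30.1 -9.8 23.3] dr [-0.0062  0.0157 -0.0008]
0.05 [ 40. -10.   5.]
0.1 [ 47. -10.  -5.]
0.2 [ 61. -10. -23.]
0.3 [ 78. -10. -40.]
0.4 [ 95. -10. -56.]
0.5 [115. -10. -69.]
0.6 [135. -11. -81.]
0.7 [157. -11. -90.]
0.8 [179. -11. -98.]
0.9 [ 202.  -11. -103.]
1.0 [ 226.  -11. -105.]
```

>>> servo_tool([
  {"slide": [15, -10, 12], "dr": [-0.006, 0.015, 0], "jaw": 1},
  {"slide": [30, -10, 23], "dr": [-0.006, 0.015, 0], "jaw": 1},
  {"slide": [30, -10, 23], "dr": [-0.006, 0.015, 0], "jaw": 1},
  {"slide": [35, -10, 14], "dr": [-0.006, 0.015, 0], "jaw": 1},
  {"slide": [40, -10, 5], "dr": [-0.006, 0.015, 0], "jaw": 1},
  {"slide": [47, -10, -5], "dr": [-0.006, 0.015, 0], "jaw": 1},
  {"slide": [54, -10, -14], "dr": [-0.006, 0.015, 0], "jaw": 1},
  {"slide": [61, -10, -23], "dr": [-0.006, 0.015, 0], "jaw": 1},
  {"slide": [70, -10, -32], "dr": [-0.006, 0.015, 0], "jaw": 1},
  {"slide": [78, -10, -40], "dr": [-0.006, 0.015, 0], "jaw": 1},
])

```text
t: 2.55
tool_pos: [0.3937, -0.1661, 0.298]
orientation: [3.005, -0.151, 0.807]
force: [-2.6, 2.6, -1.5]
opening: 0.0005
gripper_force: 1.7
```

```bash
python3 - <<'E'
from h import *
a=.5*xh-.866*zh
def tcp(T): return T-.0075*(.866*xh+.5*zh)-.186*a
s=read_state();R0=R.from_rotvec(s['orientation']); print(s['force'],s['q'])
tip=s['tool_pos']+.186*R0.apply([0,0,1])+.0075*R0.apply([1,0,0])
r=tip-H; print('tip rel hinge x,y,z',r@xh,r@yh,r[2])
for th in (.3,.4,.5,.6,.7,.8,.9,1.0,1.1):
    E=H+.236*(-np.cos(th)*xh+np.sin(th)*zh)
    print(th,np.round(R0.inv().apply(tcp(E+.02*xh-.035*zh)-s['tool_pos'])*1000))
for th in (1.1,1.2,1.3,1.4):
    T=H+.196*(-np.cos(th)*xh+np.sin(th)*zh)
    print(th,np.round(R0.inv().apply(tcp(T)-s['tool_pos'])*1000))
grab('side','side2')
E
```

```text
[-2.56091716  2.56894781 -1.47718779] [-0.63511357 -0.56872594  2.33046395  0.31986795  0.94243944  0.90484211]
tip rel hinge x,y,z -0.2047666062692988 0.0001963371607682555 0.03672309984760734
0.3 [-1.  0.  1.]
0.4 [ 17.   0. -14.]
0.5 [ 36.   0. -27.]
0.6 [ 57.   0. -38.]
0.7 [ 79.   0. -47.]
0.8 [101.   0. -54.]
0.9 [124.   0. -59.]
1.0 [148.   0. -61.]
1.1 [171.   0. -61.]
1.1 [170.   0. -61.]
1.2 [189.   0. -59.]
1.3 [208.   0. -55.]
1.4 [227.   0. -50.]
```

View pics/side2.png

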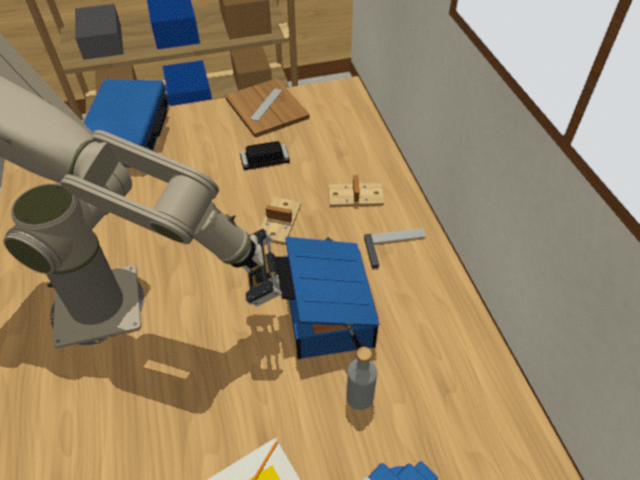

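The lid is rising on the fingers: there is a dark gap showing under it near (330,325). I'll carry on along the arc.

>>> servo_tool([
  {"slide": [8, 0, -8], "dr": [0, 0, 0], "jaw": 1},
  {"slide": [17, 0, -14], "dr": [0, 0, 0], "jaw": 1},
  {"slide": [26, 0, -21], "dr": [0, 0, 0], "jaw": 1},
  {"slide": [36, 0, -27], "dr": [0, 0, 0], "jaw": 1},
  {"slide": [46, 0, -33], "dr": [0, 0, 0], "jaw": 1},
  {"slide": [57, 0, -38], "dr": [0, 0, 0], "jaw": 1},
  {"slide": [68, 0, -43], "dr": [0, 0, 0], "jaw": 1},
  {"slide": [79, 0, -47], "dr": [0, 0, 0], "jaw": 1},
  {"slide": [90, 0, -51], "dr": [0, 0, 0], "jaw": 1},
  {"slide": [101, 0, -54], "dr": [0, 0, 0], "jaw": 1},
  {"slide": [112, 0, -57], "dr": [0, 0, 0], "jaw": 1},
  {"slide": [124, 0, -59], "dr": [0, 0, 0], "jaw": 1},
  {"slide": [136, 0, -60], "dr": [0, 0, 0], "jaw": 1},
  {"slide": [148, 0, -61], "dr": [0, 0, 0], "jaw": 1},
  {"slide": [160, 0, -61], "dr": [0, 0, 0], "jaw": 1},
  {"slide": [171, 0, -61], "dr": [0, 0, 0], "jaw": 1},
  {"slide": [180, 0, -60], "dr": [0, 0, 0], "jaw": 1},
  {"slide": [189, 0, -59], "dr": [0, 0, 0], "jaw": 1},
  {"slide": [199, 0, -57], "dr": [0, 0, 0], "jaw": 1},
  {"slide": [208, 0, -55], "dr": [0, 0, 0], "jaw": 1},
])

```text
t: 4.6
tool_pos: [0.5465, -0.1814, 0.4479]
orientation: [3.005, -0.151, 0.806]
force: [0.1, 0.6, -0.6]
opening: 0.0003
gripper_force: 0.0
```

```bash
python3 - <<'E'
from h import *
print(read_state()['force'],read_state()['q'])
im,d=grab('side','side3'); W=cloud('side',d)
hsv=cv2.cvtColor(im,cv2.COLOR_RGB2HSV)
m=(hsv[...,0]>100)&(hsv[...,0]<130)&(hsv[...,1]>120)
r=W-H; r=r[m&(W[...,2]>.12)&(np.abs(r@yh)<.15)&(np.abs(r@xh)<.3)]
x=r@xh;z=r[:,2]; print(len(x)); print('lid angle est',np.median(np.arctan2(z,-x)[z>.1]))
E
```

```text
[ 0.08260215  0.62711787 -0.55539559] [-0.46992314 -0.19826362  1.77764785  0.20623396  1.07684727  1.14855383]
887
lid angle est 1.434449587352525
```

View pics/side3.png

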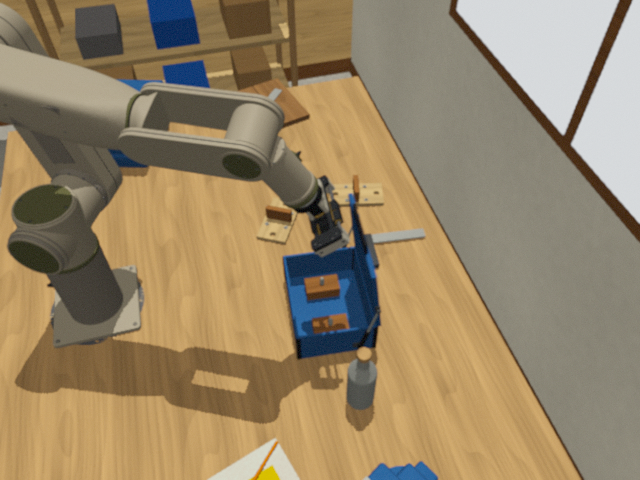

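The lid is upright at (365,245) and already rising past the fingers, since the force is about zero. The rests and studs show inside the chest at (322,283) and (330,322). Next is the template.

```bash
python3 - <<'E'
from h import *
w2t(-60*xh)
g=np.deg2rad(-29.4); gx=np.array([np.cos(g),np.sin(g),0]); gy=np.array([-gx[1],gx[0],0])
Rt=frame(-zh,-gy)
go(np.array([.5418,.1695,.30]),Rt); go(np.array([.5418,.1695,.45]),Rt)
E
```

```text
[-51.9  -0.  -30.1]
t 4.65 slide [-109.6 -348.8  107.9] dr [-0.1078 -0.5176  0.4029]
t 4.65 slide [ -34.4 -348.7  -21.9] dr [-0.1078 -0.5176  0.4029]
```

>>> servo_tool([
  {"slide": [-52, 0, -30], "dr": [0, 0, 0], "jaw": 1},
  {"slide": [-52, 0, -30], "dr": [0, 0, 0], "jaw": 0.5},
  {"slide": [-34, -349, -22], "dr": [-0.108, -0.518, 0.403], "jaw": 0},
  {"slide": [-34, -349, -22], "dr": [-0.108, -0.518, 0.403], "jaw": 0},
  {"slide": [-34, -349, -22], "dr": [-0.108, -0.518, 0.403], "jaw": 0},
  {"slide": [-34, -349, -22], "dr": [-0.108, -0.518, 0.403], "jaw": 0},
  {"slide": [-34, -349, -22], "dr": [-0.108, -0.518, 0.403], "jaw": 0},
  {"slide": [-34, -349, -22], "dr": [-0.108, -0.518, 0.403], "jaw": 0},
  {"slide": [-34, -349, -22], "dr": [-0.108, -0.518, 0.403], "jaw": 0},
  {"slide": [-34, -349, -22], "dr": [-0.108, -0.518, 0.403], "jaw": 0},
  {"slide": [-110, -349, 108], "dr": [-0.108, -0.518, 0.403], "jaw": 0},
  {"slide": [-110, -349, 108], "dr": [-0.108, -0.518, 0.403], "jaw": 0},
  {"slide": [-110, -349, 108], "dr": [-0.108, -0.518, 0.403], "jaw": 0},
  {"slide": [-110, -349, 108], "dr": [-0.108, -0.518, 0.403], "jaw": 0},
  {"slide": [-110, -349, 108], "dr": [-0.108, -0.518, 0.403], "jaw": 0},
  {"slide": [-110, -349, 108], "dr": [-0.108, -0.518, 0.403], "jaw": 0},
])

```text
t: 6.25
tool_pos: [0.5414, 0.1699, 0.3029]
orientation: [-3.036, 0.797, -0.005]
force: [-0.5, 0.4, -0.4]
opening: 0.0929
gripper_force: 0.0
```

```bash
cat > chest.py <<'E'
from h import *
from m2 import studs
E
python3 - <<'E'
from h import *
g=np.deg2rad(-29.4); gx=np.array([np.cos(g),np.sin(g),0]); gy=np.array([-gx[1],gx[0],0])
Rt=frame(-zh,-gy)
print(read_state()['opening'])
go(np.array([.5418,.1695,.206]),Rt)
for n in('side','top'):
    im,d=grab(n,n+'4'); W=cloud(n,d)
    r=W-C; X=r@xh;Y=r@yh;Z=r[...,2]
    # rests: z 30..48 inside chest ; studs z>50
    ins=(abs(X)<.09)&(abs(Y)<.12)
    q=W[ins&(Z>.03)&(Z<.047)]; print(n,'rests z',np.median(q[:,2]),len(q))
    for sg in(1,-1):
        k=ins&(sg*Y>.01)
        m=k&(Z>.034)&(Z<.046)
        if m.sum()>20: print(' rest',cv2.minAreaRect(np.c_[X[m],Y[m]].astype(np.float32)*1000))
        m=k&(Z>.052)&(Z<.075); 
        if m.sum(): print(' stud XY',np.round(1000*np.array([np.median(X[m]),np.median(Y[m]),Z[m].max()]),1),m.sum())
    m=(Z>.094)&(Z<.106)&(abs(X)<.12)&(abs(Y)<.15)
    print(' rim',cv2.minAreaRect(np.c_[X[m],Y[m]].astype(np.float32)*1000),m.sum())
    hsv=cv2.cvtColor(im,cv2.COLOR_RGB2HSV)
    m=(hsv[...,1]>100)&(Z>.14)&(abs(Y)<.15)&(abs(X-.1)<.15)
    if m.sum(): print(' lid x vs z',np.round(np.polyfit(Z[m]-.104,X[m]-.1,1),3),m.sum())
im=cv2.imread('pics/top4.png')[180:310,200:450]; im2=cv2.imread('pics/side4.png')[230:370,220:400]
a=cv2.resize(im,(750,390),interpolation=2); cv2.imwrite('pics/c4.png',a)
E
```

```text
0.09293604407207118
t 6.25 slide [ 0.3  0.4 96.9] dr [-0.0029 -0.0027 -0.0005]
side rests z 0.03991706490087815 1080
 rest ((13.746402740478516, 77.72123718261719), (152.58445739746094, 83.6161880493164), 0.2673127055168152)
 stud XY [-5.3 92.  74.9] 36
 rest ((-5.775978088378906, -64.09880065917969), (90.43973541259766, 51.94464111328125), 0.9217159152030945)
 stud XY [ -5.6 -67.6  66.8] 21
 rim ((-3.8811264038085938, -2.8714447021484375), (208.91590881347656, 295.9944152832031), 2.641674518585205) 859
 lid x vs z [ 0.093 -0.006] 2245
top rests z 0.03976821743228699 986
 rest ((-4.290592193603516, 68.76543426513672), (91.64962005615234, 50.47991180419922), 0.06634297221899033)
 stud XY [-6.  68.7 68.3] 19
 rest ((-4.125331878662109, -61.80145263671875), (51.77125549316406, 90.62676239013672), 89.76258087158203)
 stud XY [ -5.3 -61.1  69.7] 14
 rim ((-0.6749801635742188, 3.4108123779296875), (290.268798828125, 201.13168334960938), 89.81555938720703) 642
 lid x vs z [ 0.094 -0.004] 2206
```

View pics/c4.png

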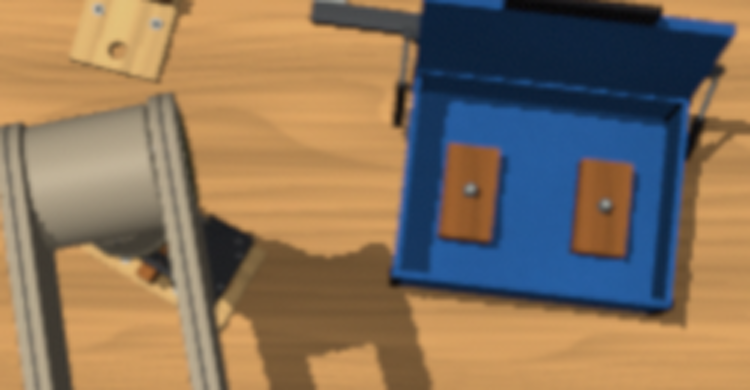

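In the crop the open chest shows both rests and studs, at about (470,188) and (606,204). The lid stands upright at about 1.65 rad. The gripper is over the near template, so I'll descend and grasp the rib.

>>> servo_tool([
  {"slide": [0, 0, 40], "dr": [-0.003, -0.003, 0], "jaw": 0},
  {"slide": [0, 0, 75], "dr": [-0.003, -0.003, 0], "jaw": 0},
  {"slide": [0, 0, 97], "dr": [-0.003, -0.003, 0], "jaw": 0},
  {"slide": [0, 0, 97], "dr": [-0.003, -0.003, 0], "jaw": 0},
  {"slide": [0, 0, 97], "dr": [-0.003, -0.003, 0], "jaw": 1},
  {"slide": [0, 0, 97], "dr": [-0.003, -0.003, 0], "jaw": 1},
  {"slide": [0, 0, 97], "dr": [-0.003, -0.003, 0], "jaw": 1},
  {"slide": [0, 0, 97], "dr": [-0.003, -0.003, 0], "jaw": 1},
  {"slide": [0, 0, 97], "dr": [-0.003, -0.003, 0], "jaw": 1},
  {"slide": [0, 0, 97], "dr": [-0.003, -0.003, 0], "jaw": 1},
  {"slide": [0, 0, 97], "dr": [-0.003, -0.003, 0], "jaw": 1},
  {"slide": [0, 0, 97], "dr": [-0.003, -0.003, 0], "jaw": 1},
], force=40)

```text
t: 7.55
tool_pos: [0.5397, 0.17, 0.202]
orientation: [3.036, -0.797, -0.008]
force: [1.0, 0.9, 0.2]
opening: 0.0334
gripper_force: 0.0
```

```bash
python3 - <<'E'
from h import *
s=read_state(); print(s['opening'],s['gripper_force'],s['tool_pos'],s['force'])
S=C-.005*xh+.0017*yh
Rt=frame(-zh,-yh)
# staging: in front-left of chest, high
for z in(.34,): go(S+ z*zh,Rt)
go(np.array([.50,.05,.34]),Rt)
E
```

```text
0.03336185098399501 0.0 [0.5396739  0.16996027 0.20200557] [1.01061071 0.94895866 0.18420617]
t 7.55 slide [ 219.3  283.8 -137.9] dr [ 0.0027  0.0052 -0.412 ]
t 7.55 slide [  23.7  124.5 -137.6] dr [ 0.0027  0.0052 -0.412 ]
```

>>> servo_tool([
  {"slide": [0, 0, 0], "dr": [0, 0, 0], "jaw": 1},
  {"slide": [0, 0, 0], "dr": [0, 0, 0], "jaw": 1},
  {"slide": [0, 0, 0], "dr": [0, 0, 0], "jaw": 1},
  {"slide": [0, 0, 0], "dr": [0, 0, 0], "jaw": 1},
  {"slide": [0, 0, 0], "dr": [0, 0, 0], "jaw": 1},
  {"slide": [0, 0, 0], "dr": [0, 0, 0], "jaw": 1},
])

```text
t: 8.15
tool_pos: [0.5398, 0.17, 0.2022]
orientation: [3.037, -0.797, -0.008]
force: [0.5, 0.1, -0.3]
opening: 0.0157
gripper_force: 40.0
```

```bash
python3 - <<'E'
from h import *
s=read_state(); print(s['opening'],s['gripper_force'],s['tool_pos'],s['force'])
go(np.array([.50,.05,.34]),frame(-zh,-yh))
E
```

```text
0.015706387804183212 39.990214705467224 [0.53980136 0.17002261 0.20216929] [ 0.45688552  0.1050433  -0.34592254]
t 8.15 slide [  23.7  124.6 -137.5] dr [ 0.0024  0.0048 -0.412 ]
```

>>> servo_tool([
  {"slide": [0, 0, -20], "dr": [0, 0, 0], "jaw": 1},
  {"slide": [0, 0, -50], "dr": [0, 0, 0], "jaw": 1},
  {"slide": [0, 0, -90], "dr": [0, 0, 0], "jaw": 1},
  {"slide": [8, 40, -120], "dr": [0.002, 0.005, -0.1], "jaw": 1},
  {"slide": [16, 80, -137], "dr": [0.002, 0.005, -0.25], "jaw": 1},
  {"slide": [24, 125, -137], "dr": [0.002, 0.005, -0.412], "jaw": 1},
  {"slide": [24, 125, -137], "dr": [0.002, 0.005, -0.412], "jaw": 1},
  {"slide": [24, 125, -137], "dr": [0.002, 0.005, -0.412], "jaw": 1},
  {"slide": [24, 125, -137], "dr": [0.002, 0.005, -0.412], "jaw": 1},
])

```text
t: 9.05
tool_pos: [0.5, 0.0499, 0.3389]
orientation: [3.137, -0.162, -0.002]
force: [-0.3, -1.1, -2.0]
opening: 0.0156
gripper_force: 40.0
```

```bash
python3 - <<'E'
from h import *
s=read_state(); R0=R.from_rotvec(s['orientation']); print(s['opening'],s['force'],s['tool_pos'],np.round(R0.as_matrix(),4).tolist())
for n in('side','top'):
    im,d=grab(n,n+'5'); W=cloud(n,d)
    r=W-s['tool_pos']; X=r@xh;Y=r@yh;Z=W[...,2]
    hsv=cv2.cvtColor(im,cv2.COLOR_RGB2HSV)
    m=(abs(X)<.08)&(abs(Y)<.12)&(Z>.142)&(Z<.160)&(hsv[...,1]>40)&(hsv[...,2]>90)
    m=cv2.morphologyEx(m.astype(np.uint8),cv2.MORPH_OPEN,np.ones((2,2)))>0
    q=cv2.minAreaRect(np.c_[X[m],Y[m]].astype(np.float32)*1000)
    print(n,'plate rel tcp',q,np.median(Z[m]),m.sum(), 'tilt',np.round(np.linalg.lstsq(np.c_[X[m],Y[m],np.ones(m.sum())],Z[m],rcond=None)[0],4))
    # studs
    r=W-C; X=r@xh;Y=r@yh;Z=r[...,2]
    for sg in(1,-1):
        k=(abs(X)<.09)&(sg*Y>.02)&(sg*Y<.11)
        m=k&(Z>.036)&(Z<.044)&(hsv[...,0]<30)
        if m.sum()>20: print(' rest',cv2.minAreaRect(np.c_[X[m],Y[m]].astype(np.float32)*1000),m.sum())
        m=k&(Z>.05)&(Z<.07)
        if m.sum(): print(' stud XY',np.round(1000*np.array([np.median(X[m]),np.median(Y[m]),Z[m].max()]),1),m.sum())
a=np.hstack([cv2.resize(cv2.imread('pics/side5.png')[150:350,220:420],(400,400),interpolation=2),cv2.resize(cv2.imread('pics/top5.png')[160:360,240:440],(400,400),interpolation=2)])
cv2.imwrite('pics/c5.png',a)
E
```

```text
0.01558959395729363 [-0.25108381 -1.06692311 -1.97768598] [0.49996212 0.04985403 0.33890851] [[0.9947, -0.1029, -0.0011], [-0.1029, -0.9947, -0.0002], [-0.0011, 0.0003, -1.0]]
 ** On entry to DLASCL parameter number  4 had an illegal value
 ** On entry to DLASCL parameter number  4 had an illegal valueTraceback (most recent call last):
  File "<stdin>", line 10, in <module>
    x, resids, rank, s = _umath_linalg.lstsq(a, b, rcond,
                         ~~~~~~~~~~~~~~~~~~~^^^^^^^^^^^^^
                                             signature=signature)
                                             ^^^^^^^^^^^^^^^^^^^^
    raise LinAlgError("SVD did not converge in Linear Least Squares")
numpy.linalg.LinAlgError: SVD did not converge in Linear Least Squares
```

```bash
cat > plate.py <<'E'
from h import *
import sys
tag=sys.argv[1]
s=read_state(); dz=s['tool_pos'][2]-.339
for n in('side','top'):
    im,d=grab(n,n+tag); W=cloud(n,d)
    r=W-s['tool_pos']; X=r@xh;Y=r@yh;Z=W[...,2]-dz
    hsv=cv2.cvtColor(im,cv2.COLOR_RGB2HSV)
    m=(abs(X)<.08)&(abs(Y)<.12)&(Z>.142)&(Z<.156)&(hsv[...,0]<30)&(hsv[...,2]>70)
    m&=cv2.morphologyEx(m.astype(np.uint8),cv2.MORPH_OPEN,np.ones((2,2)))>0
    if m.sum()>30:
        q=cv2.minAreaRect(np.c_[X[m],Y[m]].astype(np.float32)*1000)
        print(n,'plate rel tcp',np.round(np.r_[q[0],q[1],q[2]],1),np.median(Z[m])+dz,m.sum(),'slopes',np.round(np.linalg.lstsq(np.c_[X[m],Y[m],np.ones(m.sum())],Z[m],rcond=None)[0],4))
        print('  ext X',np.round(1000*np.percentile(X[m],[1,99])),'Y',np.round(1000*np.percentile(Y[m],[1,99])))
    r=W-C; X=r@xh;Y=r@yh;Z=r[...,2]
    for sg in(1,-1):
        k=(abs(X)<.09)&(sg*Y>.02)&(sg*Y<.11)
        m=k&(Z>.036)&(Z<.044)&(hsv[...,0]<30)
        if m.sum()>20: q=cv2.minAreaRect(np.c_[X[m],Y[m]].astype(np.float32)*1000);print(n,' rest',np.round(np.r_[q[0],q[1],q[2]],1),m.sum())
        m=k&(Z>.05)&(Z<.07)
        if m.sum(): print('   stud XY',np.round(1000*np.array([np.median(X[m]),np.median(Y[m]),Z[m].max()]),1),m.sum())
a=np.hstack([cv2.resize(cv2.imread(f'pics/side{tag}.png')[150:350,220:420],(400,400),interpolation=2),cv2.resize(cv2.imread(f'pics/top{tag}.png')[160:360,240:440],(400,400),interpolation=2)])
cv2.imwrite(f'pics/c{tag}.png',a)
E
python3 plate.py 6
```

```text
side plate rel tcp [  2.7  -8.5 167.5  87.7  89.8] 0.14869309264382718 726 slopes [0.0035 0.0106 0.1492]
  ext X [-41.  46.] Y [-89.  56.]
side  rest [-6.6 63.8 55.2 89.9 89.6] 418
   stud XY [-6.9 61.  67.3] 21
side  rest [ -6.2 -64.1  89.5  47.6   0.6] 418
   stud XY [ -6.2 -67.7  67.6] 24
top plate rel tcp [-34.   -4.7 153.3  16.9  89.1] 0.14883530646708562 170 slopes [-0.0644 -0.0035  0.1467]
  ext X [-42. -26.] Y [-81.  72.]
top  rest [-5.2 67.6 90.6 47.8  0.4] 320
   stud XY [-6.3 68.3 67.5] 25
top  rest [ -4.8 -61.9  90.2  50.3   0.2] 327
   stud XY [ -6.  -60.4  69.8] 23
```

View pics/c6.png

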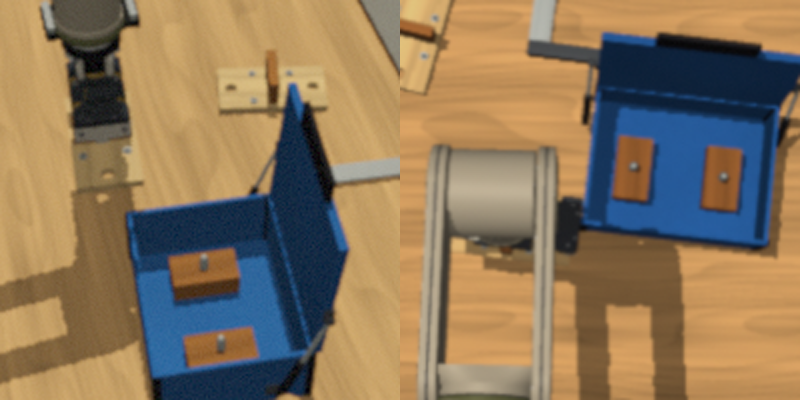

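The held template is level and clear of the chest. Its bottom hole is at about (107,174) in the side half of the crop. Both studs are clear, at about (203,262) and (221,345) in the side half and (634,167) and (724,178) in the top half.

```bash
python3 - <<'E'
from h import *
S=C-.006*xh+.003*yh; Rt=frame(-zh,-yh)
go(S-.002*xh+.34*zh,Rt); go(S-.002*xh+.28*zh,Rt)
s=read_state(); z=np.load('pics/side6.npz'); W=cloud('side',z['d'])
# hole: cast ray to plate-top plane, dark blob near (273,237)
im=z['im'][228:246,258:292]; print(cv2.cvtColor(im,cv2.COLOR_RGB2GRAY)[::1,::2])
r=W-s['tool_pos']
for v in(232,236,238,240,242,243,244,245,246): print(v,[np.round([1000*(r[v,u]@xh),1000*(r[v,u]@yh),1000*W[v,u,2]]).tolist() for u in(262,273,285)])
E
```

```text
t 9.2 slide [112.3 223.4  -1.1] dr [0.0005 0.0011 0.0004]
t 9.2 slide [112.3 223.4  58.9] dr [0.0005 0.0011 0.0004]
[[119  95  95 108 119 122 124 121 121 117 105 116 148 176 177 176 168]
 [120 101 101 111 118 123 123 124 121 114 107 108 131 176 176 177 169]
 [118 114 110 110 117 122 125 121 120 116 110 108 128 173 176 178 172]
 [117 118 117 108 118 120 122 119 122 120 111 108 122 167 176 177 171]
 [119 118 115 111 118 121 125 120 123 114 107 110 114 159 176 177 173]
 [119 117 116 109 115 123 122 119 117 115 110 110 116 158 177 177 174]
 [120 117 118 110 115 121 120 108 104 105 110 109 116 160 178 179 177]
 [117 120 118 113 116 123 114  98  95  97 107 109 116 163 175 177 175]
 [118 119 117 112 117 121 111 103 118 103 107 109 116 163 176 178 175]
 [118 118 118 112 119 120 111 132 146 125 108 110 114 163 176 178 176]
 [119 117 114 111 117 123 117 147 153 129 112 108 117 167 175 178 177]
 [118 119 115 111 118 121 125 135 133 124 113 109 124 169 173 171 170]
 [124 118 118 112 120 123 120 122 120 116 110 103 117 147 150 139 133]
 [128 118 116 113 116 117 119 120 116 114 102  95  97 110 110
[... 223 characters left out ...]
 [103  90  87  88  89  89  92  97 100  99  93  95  93  94 140 163 161]]
232 [[-27.0, -50.0, 152.0], [2.0, -54.0, 150.0], [33.0, -62.0, 153.0]]
236 [[-29.0, -61.0, 148.0], [1.0, -58.0, 138.0], [32.0, -72.0, 149.0]]
238 [[-29.0, -67.0, 146.0], [3.0, 56.0, -0.0], [31.0, -81.0, 151.0]]
240 [[-30.0, -76.0, 149.0], [-1.0, -80.0, 148.0], [30.0, -88.0, 151.0]]
242 [[-31.0, -84.0, 150.0], [-2.0, -87.0, 148.0], [30.0, -84.0, 138.0]]
243 [[-31.0, -85.0, 147.0], [-2.0, -87.0, 143.0], [29.0, -86.0, 136.0]]
244 [[-31.0, -87.0, 145.0], [-3.0, -88.0, 141.0], [36.0, 25.0, 2.0]]
245 [[-32.0, -87.0, 141.0], [0.0, 29.0, -1.0], [35.0, 22.0, 0.0]]
246 [[-32.0, -82.0, 131.0], [-0.0, 28.0, -4.0], [35.0, 15.0, 4.0]]
```

>>> servo_tool([
  {"slide": [0, 50, 0], "dr": [0, 0.001, 0], "jaw": 1},
  {"slide": [0, 100, 0], "dr": [0, 0.001, 0], "jaw": 1},
  {"slide": [0, 145, 0], "dr": [0, 0.001, 0], "jaw": 1},
  {"slide": [0, 185, 0], "dr": [0, 0.001, 0], "jaw": 1},
  {"slide": [0, 215, 0], "dr": [0, 0.001, 0], "jaw": 1},
  {"slide": [30, 224, 0], "dr": [0, 0.001, 0], "jaw": 1},
  {"slide": [65, 224, 0], "dr": [0, 0.001, 0], "jaw": 1},
  {"slide": [95, 224, 0], "dr": [0, 0.001, 0], "jaw": 1},
  {"slide": [112, 224, 0], "dr": [0, 0.001, 0], "jaw": 1},
  {"slide": [112, 224, 20], "dr": [0, 0.001, 0], "jaw": 1},
  {"slide": [112, 224, 45], "dr": [0, 0.001, 0], "jaw": 1},
  {"slide": [112, 224, 58], "dr": [0, 0.001, 0], "jaw": 1},
  {"slide": [112, 224, 58], "dr": [0, 0.001, 0], "jaw": 1},
  {"slide": [112, 224, 58], "dr": [0, 0.001, 0], "jaw": 1},
])

```text
t: 10.6
tool_pos: [0.589, -0.1845, 0.2817]
orientation: [3.137, -0.158, 0.001]
force: [-0.4, -0.7, -0.9]
opening: 0.0157
gripper_force: 40.0
```

```bash
sed -i 's/^a=np.hstack.*/a=np.hstack([cv2.resize(cv2.imread(f"pics\/side{tag}.png")[230:370,265:405],(400,400),interpolation=2),cv2.resize(cv2.imread(f"pics\/top{tag}.png")[180:300,320:440],(400,400),interpolation=2)])/' plate.py; python3 plate.py 7; python3 - <<'E'
from h import *
s=read_state(); print(s['tool_pos'],s['force'],s['opening'])
S=C-.006*xh+.0024*yh; Rt=frame(-zh,-yh)
go(S-.002*xh+.28*zh,Rt)
E
```

```text
side plate rel tcp [  2.3  -5.4 169.4  88.8  89.7] 0.09187144064610417 794 slopes [0.006  0.0033 0.1492]
  ext X [-41.  45.] Y [-89.  73.]
side  rest [ -6.7 -71.6  43.6  92.6  80.2] 275
   stud XY [ -7.  -69.9  56. ] 5
top plate rel tcp [-2.960e+01  8.600e+00  2.390e+01  1.508e+02  1.000e-01] 0.09219087806032455 178 slopes [0.02   0.0004 0.1501]
  ext X [-41. -18.] Y [-65.  84.]
   stud XY [ -8.6 -63.4  69.5] 1
[ 0.58942807 -0.18488105  0.28319576] [-0.24208691  0.39686261 -1.84208582] 0.01567154274288914
t 10.7 slide [-0.3 -1.1  3.2] dr [ 0.0013 -0.0032  0.0001]
```

View pics/c7.png

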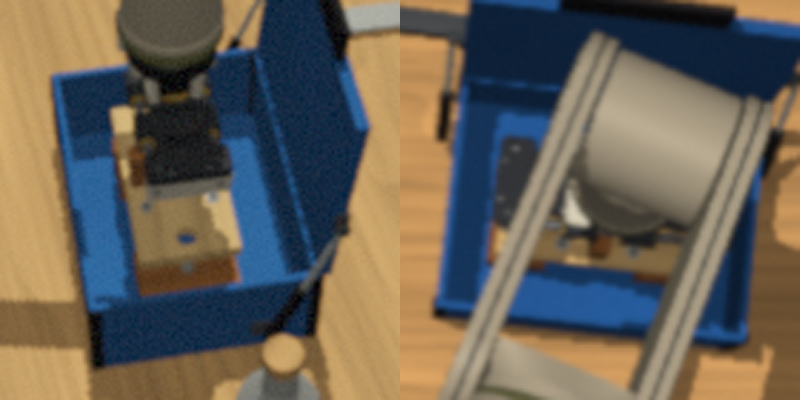

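The plate sits over the rests, with its near hole at about (186,238) in the side half and rest wood showing under it at (190,275). Compared in the same pictures, the plate needs about 3.5 mm more toward the chest's left and 1 mm forward.

>>> servo_tool([
  {"slide": [-1, -3.5, 0], "dr": [0.001, -0.002, 0], "jaw": 1},
  {"slide": [-1, -3.5, 5], "dr": [0.001, -0.002, 0], "jaw": 1},
  {"slide": [-1, -3.5, 10], "dr": [0.001, -0.002, 0], "jaw": 1},
  {"slide": [-1, -3.5, 14], "dr": [0.001, -0.002, 0], "jaw": 1},
  {"slide": [-1, -3.5, 18], "dr": [0.001, -0.002, 0], "jaw": 1},
  {"slide": [-1, -3.5, 22], "dr": [0.001, -0.002, 0], "jaw": 1},
  {"slide": [-1, -3.5, 22], "dr": [0.001, -0.002, 0], "jaw": 1},
  {"slide": [-1, -3.5, 22], "dr": [0.001, -0.002, 0], "jaw": 1},
])

```text
t: 11.5
tool_pos: [0.5883, -0.1816, 0.2596]
orientation: [3.137, -0.159, -0.001]
force: [1.2, -2.8, -2.1]
opening: 0.0159
gripper_force: 40.0
```

```bash
python3 plate.py 8; python3 - <<'E'
from h import *
s=read_state(); print(s['tool_pos'],s['force'],s['wrist_torque'],s['opening'])
go(C+.2422*zh,frame(-zh,-yh))
E
```

```text
side plate rel tcp [  1.9  -4.4  88.3 170.3   0.2] 0.0694921199619582 764 slopes [0.0084 0.0026 0.149 ]
  ext X [-42.  45.] Y [-89.  73.]
   stud XY [-47.4  62.9  69.9] 74
side  rest [ -6.5 -65.4  47.1  89.2  89.7] 174
   stud XY [ -9.  -56.4  70. ] 469
top plate rel tcp [-30.9   9.6 148.4  24.   89. ] 0.07042452083079295 162 slopes [0.0042 0.0045 0.1494]
  ext X [-42. -20.] Y [-64.  83.]
   stud XY [-40.1  47.1  69.7] 68
   stud XY [-38.4 -44.2  69.7] 65
[ 0.58823898 -0.18152279  0.25968038] [ 2.10482217 -2.87147959 -4.03440574] [-0.58312077 -0.2085996   0.0183011 ] 0.015575983293827781
t 11.6 slide [ 9.3  4.6 17.5] dr [ 0.      0.0008 -0.0002]
```

View pics/c8.png

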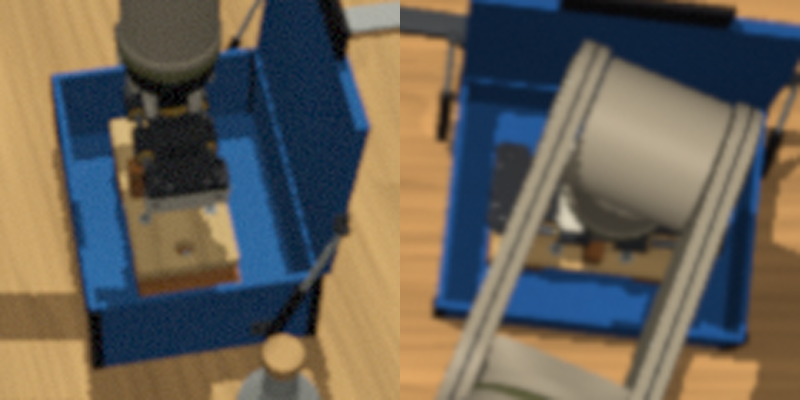

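The plate's holes are over the stud tips: the near hole at (186,248) in the side half now shows no floor, and the underside is at about 0.057. A small side force of about -3 N in y suggests it is slightly too far left. I'll ease it back 1.5 mm and recheck.

>>> servo_tool([
  {"slide": [0.5, 1.5, 0], "dr": [0, 0, 0], "jaw": 1},
  {"slide": [0.5, 1.5, 2], "dr": [0, 0, 0], "jaw": 1},
  {"slide": [0.5, 1.5, 4], "dr": [0, 0, 0], "jaw": 1},
  {"slide": [0.5, 1.5, 4], "dr": [0, 0, 0], "jaw": 1},
])

```text
t: 12.0
tool_pos: [0.5884, -0.1826, 0.255]
orientation: [-3.137, 0.159, 0.003]
force: [-0.6, -0.9, -2.7]
opening: 0.0159
gripper_force: 40.0
```

```bash
python3 - <<'E'
from h import *
for i in range(4):
    s=read_state(); print(np.round(s['tool_pos'],4),np.round(s['force'],1),np.round(s['wrist_torque'],2)); read_camera('top')
go(C+.2422*zh,frame(-zh,-yh))
E
```

```text
[ 0.5884 -0.1826  0.255 ] [-0.6 -0.9 -2.7] [-0.04 -0.13  0.04]
[ 0.5884 -0.1826  0.2552] [ 0.4  0.2 -2.6] [-0.07 -0.09  0.01]
[ 0.5884 -0.1826  0.2553] [ 0.7 -0.3 -2.5] [-0.05 -0.03  0.01]
[ 0.5884 -0.1827  0.2553] [ 0.7 -0.8 -2.9] [-0.01 -0.09  0.01]
t 12.2 slide [ 9.   3.5 13.2] dr [-0.0006  0.0015  0.0001]
```

>>> servo_tool([
  {"slide": [0, 1, 3], "dr": [0, 0.001, 0], "jaw": 1},
  {"slide": [0, 1, 6], "dr": [0, 0.001, 0], "jaw": 1},
  {"slide": [0, 1, 9], "dr": [0, 0.001, 0], "jaw": 1},
  {"slide": [0, 1, 11], "dr": [0, 0.001, 0], "jaw": 1},
  {"slide": [0, 1, 12], "dr": [0, 0.001, 0], "jaw": 1},
  {"slide": [0, 1, 13], "dr": [0, 0.001, 0], "jaw": 1},
  {"slide": [0, 1, 13], "dr": [0, 0.001, 0], "jaw": 1},
])

```text
t: 12.9
tool_pos: [0.5884, -0.1837, 0.2425]
orientation: [-3.137, 0.159, 0.0]
force: [0.4, -0.5, -3.2]
opening: 0.0162
gripper_force: 40.0
```

```bash
python3 - <<'E'
from h import *
for i in range(3):
    s=read_state(); print(np.round(s['tool_pos'],4),np.round(s['force'],1),np.round(s['wrist_torque'],2)); read_camera('top')
go(C+.2422*zh,frame(-zh,-yh))
E
```

```text
[ 0.5884 -0.1837  0.2425] [ 0.4 -0.5 -3.2] [ 0.12 -0.03  0.02]
[ 0.5884 -0.1838  0.2425] [-0.3  0.2 -2.3] [ 0.01  0.06 -0.08]
[ 0.5884 -0.1838  0.2426] [ 0.3 -0.3 -2. ] [0.06 0.   0.  ]
t 13.05 slide [8.8 2.3 0.5] dr [-0.0004 -0.0001  0.    ]
```

Almost down with no side force. I'll lower in half-millimetre steps until the rests take the weight.

>>> servo_tool([
  {"slide": [0, 0, 0.5], "dr": [0, 0, 0], "jaw": 1},
  {"slide": [0, 0, 1], "dr": [0, 0, 0], "jaw": 1},
  {"slide": [0, 0, 1.5], "dr": [0, 0, 0], "jaw": 1},
  {"slide": [0, 0, 1.5], "dr": [0, 0, 0], "jaw": 1},
  {"slide": [0, 0, 1.5], "dr": [0, 0, 0], "jaw": 1},
])

```text
t: 13.55
tool_pos: [0.5886, -0.1838, 0.2421]
orientation: [-3.138, 0.159, -0.001]
force: [-3.4, 2.0, 4.5]
opening: 0.0156
gripper_force: 40.0
```

```bash
python3 plate.py 9; python3 - <<'E'
from h import *
s=read_state(); print(np.round(s['tool_pos'],4),np.round(s['force'],1),np.round(s['wrist_torque'],2))
E
```

```text
side plate rel tcp [  2.6  -3.5 172.5  88.9  89.9] 0.05198791369047892 740 slopes [-0.0025 -0.0029  0.1489]
  ext X [-41.  45.] Y [-88.  76.]
   stud XY [-45.3  56.7  59.8] 82
side  rest [ -6.1 -72.6  88.2  31.4   0.1] 69
   stud XY [ -9.1 -56.7  67.5] 564
top plate rel tcp [-31.6  10.1  22.2 149.1   0.9] 0.052411271986796376 180 slopes [0.0481 0.0026 0.151 ]
  ext X [-42. -21.] Y [-62.  83.]
   stud XY [-39.7  40.3  63.8] 91
   stud XY [-37.4 -45.1  64.4] 86
[ 0.5886 -0.1837  0.2421] [-2.2  1.6  6. ] [ 0.08  0.86 -0.02]
```

The plate top is at 0.052 (40 + 12 mm), level, and the rests carry it. Releasing.

>>> servo_tool([
  {"slide": [0, 0, -0.5], "dr": [0, 0, 0], "jaw": 0},
  {"slide": [0, 0, -0.5], "dr": [0, 0, 0], "jaw": 0},
  {"slide": [0, 0, -0.5], "dr": [0, 0, 0], "jaw": 0},
  {"slide": [0, 0, -0.5], "dr": [0, 0, 0], "jaw": 0},
  {"slide": [0, 0, -0.5], "dr": [0, 0, 0], "jaw": 0},
  {"slide": [0, 0, -0.5], "dr": [0, 0, 0], "jaw": 0},
  {"slide": [0, 0, -0.5], "dr": [0, 0, 0], "jaw": 0},
  {"slide": [0, 0, -0.5], "dr": [0, 0, 0], "jaw": 0},
  {"slide": [0, 0, -0.5], "dr": [0, 0, 0], "jaw": 0},
  {"slide": [0, 0, -20], "dr": [0, 0, 0], "jaw": 0},
  {"slide": [0, 0, -50], "dr": [0, 0, 0], "jaw": 0},
  {"slide": [0, 0, -90], "dr": [0, 0, 0], "jaw": 0},
  {"slide": [0, 0, -130], "dr": [0, 0, 0], "jaw": 0},
  {"slide": [-50, 0, -150], "dr": [0, 0, 0], "jaw": 0},
  {"slide": [-100, 0, -150], "dr": [0, 0, 0], "jaw": 0},
  {"slide": [-150, -40, -150], "dr": [0, 0, 0], "jaw": 0},
  {"slide": [-150, -90, -150], "dr": [0, 0, 0], "jaw": 0},
  {"slide": [-150, -140, -150], "dr": [0, 0, 0], "jaw": 0},
  {"slide": [-150, -190, -150], "dr": [0, 0, 0], "jaw": 0},
  {"slide": [-150, -190, -150], "dr": [0, 0, 0], "jaw": 0},
])

```text
t: 15.65
tool_pos: [0.458, 0.0242, 0.3915]
orientation: [-3.136, 0.153, -0.001]
force: [-0.2, 0.2, -0.4]
opening: 0.0926
gripper_force: 0.0
```

```bash
python3 - <<'E'
from h import *
print(read_state()['tool_pos'],read_state()['opening'])
for n in('side','top'):
    im,d=grab(n,n+'10'); W=cloud(n,d); r=W-C; X=r@xh;Y=r@yh;Z=r[...,2]
    hsv=cv2.cvtColor(im,cv2.COLOR_RGB2HSV)
    m=(abs(X)<.09)&(abs(Y)<.12)&(Z>.042)&(Z<.06)&(hsv[...,0]<30)
    print(n,np.round(np.linalg.lstsq(np.c_[X[m],Y[m],np.ones(m.sum())],Z[m],rcond=None)[0],4),cv2.minAreaRect(np.c_[X[m],Y[m]].astype(np.float32)*1000))
    m=(hsv[...,1]>100)&(Z>.14)&(abs(Y)<.15)&(abs(X-.1)<.1)
    print(' lid',np.round(np.polyfit(Z[m]-.104,X[m]-.1,1),3))
    for k,b in dict(flask=(.597,-.445,.06),).items():
        m=(np.hypot(W[...,0]-b[0],W[...,1]-b[1])<b[2])&(W[...,2]>.03); print(k,np.median(W[m],0))
a=np.hstack([cv2.imread('pics/side10.png')[130:430,240:440],cv2.imread('pics/top10.png')[110:310,140:500][:, :]] if 0 else [cv2.resize(cv2.imread('pics/side10.png')[130:430,220:440],(440,600)),cv2.resize(cv2.imread('pics/top10.png')[110:310,300:500][:,:120],(360,600))])
cv2.imwrite('pics/c10.png',a)
E
```

```text
[0.45803733 0.02422441 0.39154686] 0.0925890111158797
side [0.0006 0.0019 0.052 ] ((-6.893802642822266, 0.14034271240234375), (178.98081970214844, 90.82938385009766), 89.88907623291016)
 lid [ 0.093 -0.006]
flask [ 0.59573087 -0.46353081  0.13351936]
top [0.0049 0.0003 0.052 ] ((-5.350799560546875, 2.7541580200195312), (91.87532806396484, 178.06393432617188), 0.120884969830513)
 lid [ 0.095 -0.004]
flask [ 0.59699284 -0.43011862  0.13996369]
```

View pics/c10.png

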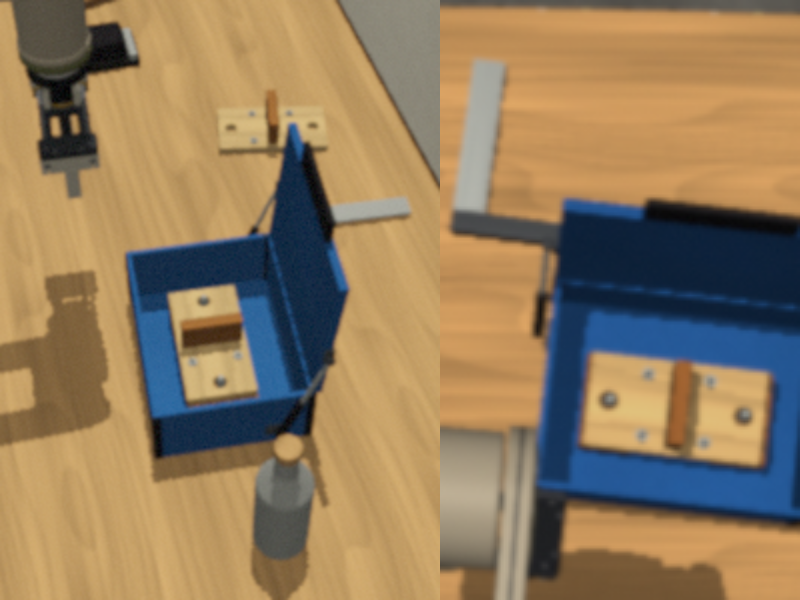

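The template lies flat with both studs showing in its holes, at about (204,300) and (220,380) in the side half. The lid is fully open, and the flask and try square have not moved.

```bash
python3 -c "
from plant import *
print(close_job())"
```

```text
the job is handed in; nothing more can be done
None
```

The job is handed in at about 16 s of the 64 s allowed: the lid is held fully open, and the template lies flat on both rests over both studs; the flask measures unmoved and the try square looks unmoved, and I didn't measure the sanding block again, though the arm kept well away from it.

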